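Release and draw out the decapper's loading tray

ROBOT

A 6-joint arm with a two-finger parallel gripper is mounted at the origin on the work surface. World frame = base frame: x ahead of the robot, y to its left, z up, the work surface at z = 0. Lengths are in m, angles in rad, forces in N, time in s.
With the tool pointing down it reaches from about 0.3 to 0.825 m from the base axis. Payload 5.4 kg.
Tool frame: the origin (TCP) lies at the very end of the fingers, on their centre line; the grasp point (between the pads) lies 19 mm behind it; z points along the fingers, y is the direction in which the jaws open and shut (so a half turn about z gives the same grasp; the last joint's range is limited). The gripper opens to 92 mm and grips with 3 to 60 N. Pads are 20 mm wide; open, the fingers measure 128 mm over their backs; the gripper's body (75 mm by 189 mm) begins 69 mm behind the grasp point.
Start: joints at [-1.398, 0.158, 1.597, -0, 1.386, -0.21], TCP at [0.215, -0.533, 0.215] pointing down, gripper open.
Joint ranges: [-2.91, 2.91], [-0.94, 2.29], [0.18, 2.7], [-1.29, 4.43], [0.17, 2.64], [-3, 3]. Speed limits (rad/s): [2.57, 2.57, 3.14, 3.14, 3.14, 3.14].

INTERFACE

Orientations are given as [roll, pitch, yaw] about the fixed x, y, z axes, in that order (R = Rz(yaw) Ry(pitch) Rx(roll)).
In Python, from station import env gives the robot as it stands.
- The arm moves only by the tool servo_tool, never from a script. Its argument "commands" is a list of rows, each an object of numbers: "wx", "wy", "wz": the turn, a rotation vector about the tool's x, y, z in units of 180 degrees (1.0 is 180 degrees); "dx", "dy", "dz": the shift along the tool's x, y, z in units of 40 cm (1.0 is 40 cm); "gripper": the opening, from 0 (shut) to 1 (fully open). In form: [{"wx": .., "wy": .., "wz": .., "dx": .., "dy": .., "dz": .., "gripper": ..}, ...]. A call has 1 to 12 rows; each row shifts and turns the commanded pose from where the row before left it, along the tool's axes as they then stand; what a row does not reach is not made up. A row lasts 1/8 s, in which the tool goes at most 62.5 mm and 10.7 degrees, less where a joint would pass 70% of its speed; a pose out of reach is approached as far as the arm can. A call with a number of a shift or a turn outside -1 to 1 is refused whole. A call with a gripper value outside its range is refused whole. The fingers move at their own pace and stop on an object; "squeeze" is the grip in N (left out, the last holds). Time passes only in rows, so rows that do not move let the fingers close. It gives the time, the measured TCP pose, the force and the opening at its end, in the units of the state.
- env.get_state(): the state, without advancing time (a new reading comes with each control period).
- env.get_image(name): name is "scene" or "side" or "wrist"; returns a dict with "img" (384x512x3 uint8, red, green, blue), "intrinsics" (3x3 intrinsics, pixels), "distortion" ([k1, k2, p1, p2, k3] as OpenCV has them; the pictures are not rectified), "view" (4x4, takes a point from world to camera coordinates). Camera axes: x right, y up, looking along -z (the intrinsics and any distortion apply to the point x, -y, -z); pixel columns grow to the right and rows downward; lengths in m; the calibration is good to about 2 mm. A picture is of the moment at which its call begins. There is no depth.
- env.hand_in(): hands the job in, once; it reports no verdict.
The state is a dict: "clock": time; "q": joint angles; "dq": joint speeds; "joint_efforts": joint torques, N m; "position": TCP position; "eef_rot": TCP orientation; "force": force on the tool from outside, world axes, zero at the start; "torque": the same for the moment, N m; "grip_width": finger opening in m.
Only numpy, scipy, OpenCV 4.12 (cv2) and the standard library are available. Lean on these libraries where they do the work, as an engineer would, in place of code of your own. Each camera call takes 0.05 s, during which the arm holds its last target.

TASK

Bring the rack of vials out of the green decapper: turn the black T-handle on its deck clockwise (seen from above) until the latch lets the tray spring out, without forcing the handle past its stop, then let it spring back. Hook the tray's bar and draw the tray out to the end of its travel, with the rack still standing upright in its place on it, and leave everything else on the bench where it is.

Things in the scene. Friction and masses are not known exactly. Their poses are not given: they have to be found in the camera images.
- decapper: green machine fixed to the bench, 300 deep (x) x 250 wide (y); origin at centre of its underside, +x to its back, front (-x) towards the robot. Steel deck on top at 115 mm height, from the front edge (x = -150) back to a tower 190 wide that starts at x = -25 and is 205 high (236 in its rear half). Tubes at the rear corners reach y = +-175 mm
- release_knob (a joint): turn of the black T-handle, rad: 0 at rest (bar along machine x), growing clockwise from above. A spring returns it to 0; takes 0.11 N m at 0, about 0.36 at 1.4 rad (3 to 9 N at 42 mm from the axis). Its stop differs from machine to machine, 0.8 to 1.5 rad, and cannot be seen, only felt. The latch frees the tray only in the last 0.15 rad before the stop
- knob_axis (a point): on the T-handle's vertical axis at mid height of its bar, 161 mm above the bench, 85 mm in front of the machine's centre. Bar: 110 long (55 either side of the axis), 16 wide, 22 high (150 to 172 mm above the bench); 35 mm of air under it except for the hub and neck, radius 21 mm. More than 45 N on it (push or grip) breaks it
- knob_tip (a point): middle of the end of the bar that points to the robot at rest, 55 mm from the axis; it swings to the machine's +y (left seen from the robot) as the handle turns
- tray (a joint): how far the tray is out, m: 0 home and latched, 0.120 at its end stop, moving along machine -x. Once unlatched, a spring pushes it out about 35 mm by itself; from there it slides with about 2 N and stays where it is left. Latched, it cannot be pulled out
- tray_bar (a point): middle of the tray's round pull bar: 12 mm thick, 110 mm long along machine y, 65 mm above the bench, its axis 40 mm in front of the white tray front (208 wide, 20 to 102 high), so 34 mm of free space lie between bar and front, open above and below. Home, it is 196 mm in front of the machine's centre
- vial_rack: white rack 85 x 127 x 56 mm with 24 purple-capped vials, standing loose in the tray between rims 10 mm high; hidden in the machine at first; origin at the centre of its underside, which stands 30 mm above the bench, and 85 mm in front of the machine's centre while the tray is home
- tube_stand: bystander: stand of nine 50 ml tubes, 120 x 120 x 126 mm, origin at the centre of its underside
- deep_well: bystander: white deep-well plate 85 x 127 x 44 mm, origin at the centre of its underside
- tip_box: bystander: blue and white pipette-tip box 85 x 122 x 68 mm, origin at the centre of its underside
- amber_jar: bystander: amber jar 72 mm wide, 110 mm high, origin at the centre of its underside
- wash_bottle: bystander: white bottle 56 mm wide, 115 mm high, beside the machine's right front corner; origin at the centre of its underside
- power_brick: bystander: black power brick 130 x 58 x 36 mm beside the machine's left side; origin at the centre of its underside
- microplate: bystander: lidded microplate 85 x 127 x 15 mm lying nearer the robot; origin at the centre of its underside

How it is judged:
By the outcome, as a careful person would: the job done as asked, in the order asked, and still so for the second after the job is handed in, with the robot touching nothing.
It also fails if it takes over 58 s, if anything falls off the work surface, if the arm or the gripper's body presses on something with over 40 N, if the wrist force passes 120 N, or if a joint passes its speed limit or range.

## Working session

There is one attempt and no reset: what is moved stays moved. The work goes in short steps, Python scripts to look and compute and a tool call to move; the robot and the scene stay as the last step left them, time stands still between calls to the robot, and variables do not carry over. Pictures are saved under pics/ and viewed, and the job is handed in when it is done.

Besides the shell and the picture viewer there is one more tool, called after "Request:" as name(argument=value, ...) on one line, values as JSON. servo_tool: Moves the arm, as the interface text tells. Shifts and turns lie within -1 to 1; 1 stands for 40 cm of shift or 180 degrees of turn. Its arguments: {"type":"object","properties":{"commands":{"type":"array","items":{"type":"object","properties":{"wx":{"type":"number"},"wy":{"type":"number"},"wz":{"type":"number"},"dx":{"type":"number"},"dy":{"type":"number"},"dz":{"type":"number"},"gripper":{"type":"number"}}}},"squeeze":{"type":"number"}},"required":["commands"]}

```bash
ls; mkdir -p pics; python3 - <<'E'
from station import env
import cv2,json
print(env.get_state())
for n in ["scene","side","wrist"]:
    d=env.get_image(n); cv2.imwrite(f"pics/{n}0.png",d["img"][:,:,::-1]); print(n,d["intrinsics"],d["distortion"],d["view"])
    import pickle; pickle.dump(d,open(f"{n}0.pkl","wb"))
E
```

```text
pics
{'clock': 0.0, 'q': array([-1.39809306e+00,  1.59037190e-01,  1.59819656e+00, -4.06218774e-05,
        1.38618549e+00, -2.10140461e-01]), 'dq': array([-0.00096094, -0.00046336,  0.00260098, -0.00068006, -0.00092518,
        0.00014862]), 'joint_efforts': array([-9.19063677e-04, -3.85579741e+01, -3.22105372e+01,  6.98173977e-02,
        3.78308538e-02, -1.69077939e-04]), 'position': array([ 0.21463617, -0.53277966,  0.21364344]), 'eef_rot': array([-3.13979792e+00, -3.41980909e-04,  3.82850917e-01]), 'force': array([-0.28439673,  1.03738595,  1.05465111]), 'torque': array([-0.02225293, -0.05256371, -0.01497423]), 'grip_width': 0.09225026066206145}
scene [[355.31885309   0.         258.31170786]
 [  0.         355.31885309 192.9827268 ]
 [  0.           0.           1.        ]] [-0.03110883  0.          0.          0.          0.        ] [[-0.76202468  0.64741081  0.01332743  0.41932332]
 [-0.48767647 -0.58730906  0.64594096  0.15936226]
 [ 0.42601648  0.48572349  0.76327102 -1.42456817]
 [ 0.          0.          0.          1.        ]]
side [[480.20028629   0.         257.05178649]
 [  0.         480.20028629 196.78602493]
 [  0.           0.           1.        ]] [-0.02416986  0.          0.          0.          0.        ] [[-0.96558859 -0.26006786  0.00183933  0.53828123]
 [ 0.16242946 -0.59751994  0.78523028 -0.18559886]
 [-0.20311413  0.75850816  0.61920112 -1.61414707]
 [ 0.          0.          0.          1.        ]]
wrist [[268.70266638   0.         253.51723545]
 [  0.         268.70266638 194.70486357]
 [  0.           0.           1.        ]] [-0.01227803  0.          0.          0.          0.        ] [[ 0.37416033 -0.92736169 -0.00208512 -0.57389998]
 [ 0.89584539  0.36202391 -0.25768145  0.0295418 ]
 [ 0.23971877  0.09454623  0.96622768 -0.38948942]
 [ 0.          0.          0.          1.        ]]
```

View pics/scene0.png

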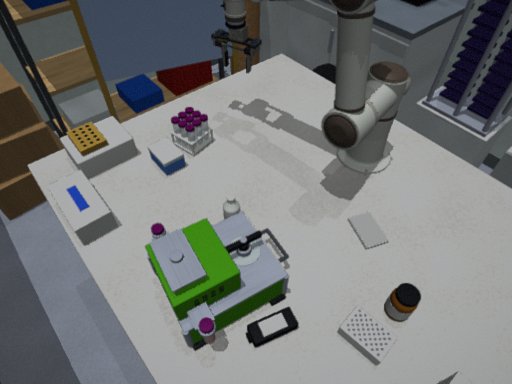

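View pics/side0.png

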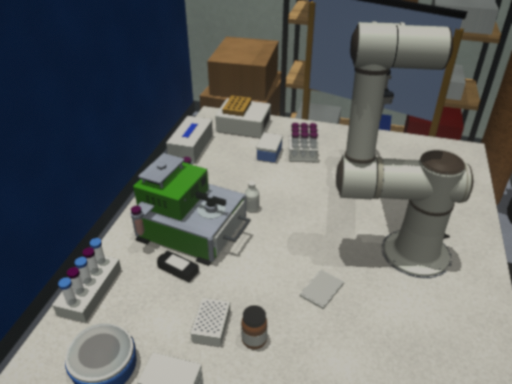

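View pics/wrist0.png

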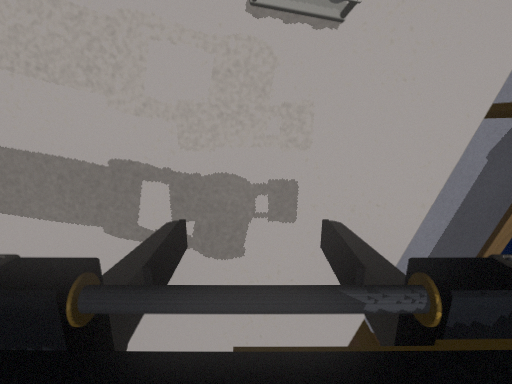

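```bash
python3 - <<'E'
import cv2
a=cv2.imread("pics/scene0.png")[180:350,135:310]; cv2.imwrite("pics/sc_z.png",cv2.resize(a,None,fx=4,fy=3.5,interpolation=cv2.INTER_CUBIC)[:600])
b=cv2.imread("pics/side0.png")[145:290,125:275]; cv2.imwrite("pics/si_z.png",cv2.resize(b,None,fx=4,fy=4,interpolation=cv2.INTER_CUBIC))
E
```

```text
(no output)
```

View pics/sc_z.png

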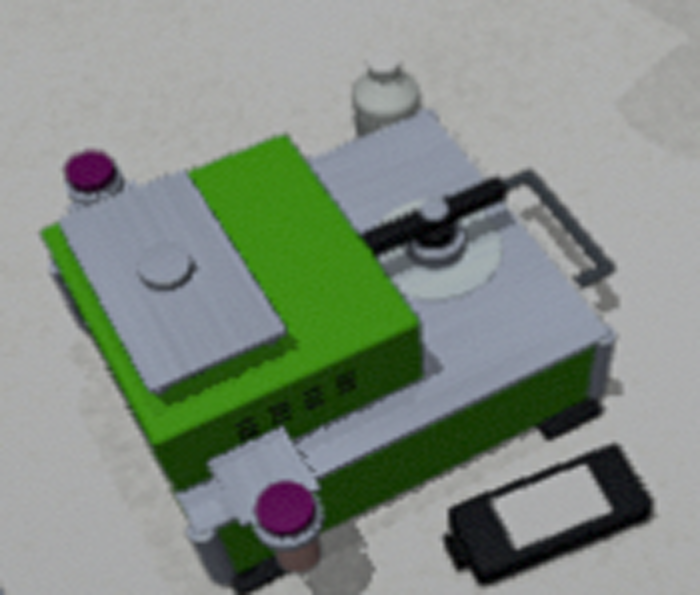

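View pics/si_z.png

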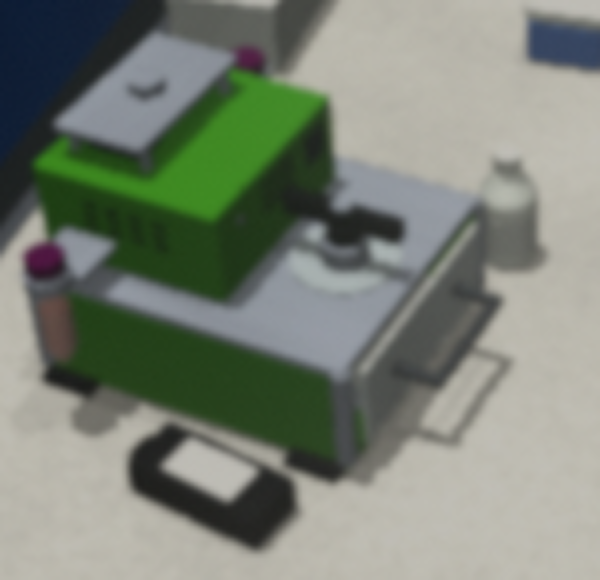

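```bash
cat > h.py <<'E'
import numpy as np,cv2,pickle
def ray(d,p):
    u=cv2.undistortPoints(np.array([[p]],float),d["intrinsics"],np.array(d["distortion"]))[0,0]
    V=np.array(d["view"]);R=V[:3,:3];c=-R.T@V[:3,3]
    return c,R.T@np.array([u[0],-u[1],-1])
def onz(d,p,z):
    c,v=ray(d,p);return c+v*(z-c[2])/v[2]
def proj(d,P):
    V=np.array(d["view"]);q=V[:3,:3]@np.array(P)+V[:3,3];q=np.array([[q[0],-q[1],-q[2]]])
    return cv2.projectPoints(q,np.zeros(3),np.zeros(3),d["intrinsics"],np.array(d["distortion"]))[0][0,0]
E
python3 - <<'E'
from h import *
s=pickle.load(open("scene0.pkl","rb"));t=pickle.load(open("side0.pkl","rb"))
for n,a,b,z in [("deckL",(287.5,275.7),(211,239),.115),("deckR",(242.5,212),(246,196),.115),("tip",(260.7,232.9),(225.7,202),.161),("barR",(267.5,229),(250,220),.068),("barL",(288,256.6),(234,240.5),.068)]:
    print(n,onz(s,a,z),onz(t,b,z))
E
```

```text
deckL [0.64929514 0.23448126 0.115     ] [0.64285193 0.23530785 0.115     ]
deckR [ 0.60818372 -0.00858066  0.115     ] [ 0.59779848 -0.00154571  0.115     ]
tip [0.63590157 0.10763376 0.161     ] [0.63610625 0.10234175 0.161     ]
barR [0.56845727 0.06393056 0.068     ] [0.56503585 0.06484559 0.068     ]
barL [0.58674128 0.17557365 0.068     ] [0.58768646 0.17592235 0.068     ]
```

Request:
servo_tool(commands=[{"wz": -0.058, "dz": -0.02, "gripper": 0.4}, {"wz": -0.058, "dz": -0.02}, {"wz": -0.058, "dz": -0.02}, {"wz": -0.058, "dz": -0.02}, {"wz": -0.058, "dz": -0.02}, {"wz": -0.058, "dz": -0.02}, {"wz": -0.058, "dz": -0.02}, {"wz": -0.058}, {"wz": -0.058}, {"wz": -0.058}, {"wz": -0.058}, {"wz": -0.058}])

```text
schema error: expected keys wx, wy, wz, dx, dy, dz, gripper
```

Request:
servo_tool(commands=[{"wx": 0, "wy": 0, "wz": -0.058, "dx": 0, "dy": 0, "dz": -0.02, "gripper": 0.35}, {"wx": 0, "wy": 0, "wz": -0.058, "dx": 0, "dy": 0, "dz": -0.02, "gripper": 0.35}, {"wx": 0, "wy": 0, "wz": -0.058, "dx": 0, "dy": 0, "dz": -0.02, "gripper": 0.35}, {"wx": 0, "wy": 0, "wz": -0.058, "dx": 0, "dy": 0, "dz": -0.02, "gripper": 0.35}, {"wx": 0, "wy": 0, "wz": -0.058, "dx": 0, "dy": 0, "dz": -0.02, "gripper": 0.35}, {"wx": 0, "wy": 0, "wz": -0.058, "dx": 0, "dy": 0, "dz": -0.02, "gripper": 0.35}, {"wx": 0, "wy": 0, "wz": -0.058, "dx": 0, "dy": 0, "dz": -0.02, "gripper": 0.35}, {"wx": 0, "wy": 0, "wz": -0.058, "dx": 0, "dy": 0, "dz": 0, "gripper": 0.35}, {"wx": 0, "wy": 0, "wz": -0.058, "dx": 0, "dy": 0, "dz": 0, "gripper": 0.35}, {"wx": 0, "wy": 0, "wz": -0.058, "dx": 0, "dy": 0, "dz": 0, "gripper": 0.35}, {"wx": 0, "wy": 0, "wz": -0.058, "dx": 0, "dy": 0, "dz": 0, "gripper": 0.35}, {"wx": 0, "wy": 0, "wz": -0.058, "dx": 0, "dy": 0, "dz": 0, "gripper": 0.35}], squeeze=30)

```text
clock: 1.65
position: [0.2147, -0.5331, 0.2702]
eef_rot: [3.141, -0.001, 2.575]
force: [0.0, 0.7, -0.0]
grip_width: 0.0324
```

Request:
servo_tool(commands=[{"wx": 0, "wy": 0, "wz": -0.041, "dx": 0, "dy": 0, "dz": -0.025, "gripper": 0.35}, {"wx": 0, "wy": 0, "wz": -0.041, "dx": 0, "dy": 0, "dz": -0.025, "gripper": 0.35}, {"wx": 0, "wy": 0, "wz": -0.041, "dx": 0, "dy": 0, "dz": -0.025, "gripper": 0.35}, {"wx": 0, "wy": 0, "wz": 0, "dx": -0.047, "dy": 0.124, "dz": 0, "gripper": 0.35}, {"wx": 0, "wy": 0, "wz": 0, "dx": -0.047, "dy": 0.124, "dz": 0, "gripper": 0.35}, {"wx": 0, "wy": 0, "wz": 0, "dx": -0.047, "dy": 0.124, "dz": 0, "gripper": 0.35}, {"wx": 0, "wy": 0, "wz": 0, "dx": -0.047, "dy": 0.124, "dz": 0, "gripper": 0.35}, {"wx": 0, "wy": 0, "wz": 0, "dx": -0.047, "dy": 0.124, "dz": 0, "gripper": 0.35}, {"wx": 0, "wy": 0, "wz": 0, "dx": -0.047, "dy": 0.124, "dz": 0, "gripper": 0.35}, {"wx": 0, "wy": 0, "wz": 0, "dx": -0.047, "dy": 0.124, "dz": 0, "gripper": 0.35}, {"wx": 0, "wy": 0, "wz": 0, "dx": -0.047, "dy": 0.124, "dz": 0, "gripper": 0.35}, {"wx": 0, "wy": 0, "wz": 0, "dx": -0.047, "dy": 0.124, "dz": 0, "gripper": 0.35}])

```text
clock: 3.15
position: [0.4641, -0.1242, 0.3004]
eef_rot: [-3.142, 0.0, 2.956]
force: [-0.3, -0.7, 0.2]
grip_width: 0.0322
```

Request:
servo_tool(commands=[{"wx": 0, "wy": 0, "wz": 0, "dx": -0.047, "dy": 0.124, "dz": 0, "gripper": 0.35}, {"wx": 0, "wy": 0, "wz": 0, "dx": -0.047, "dy": 0.124, "dz": 0, "gripper": 0.35}, {"wx": 0, "wy": 0, "wz": 0, "dx": -0.047, "dy": 0.124, "dz": 0, "gripper": 0.35}, {"wx": 0, "wy": 0, "wz": 0, "dx": -0.047, "dy": 0.124, "dz": 0, "gripper": 0.35}, {"wx": 0, "wy": 0, "wz": 0, "dx": -0.047, "dy": 0.124, "dz": 0, "gripper": 0.35}, {"wx": 0, "wy": 0, "wz": 0, "dx": 0, "dy": 0, "dz": 0, "gripper": 0.35}, {"wx": 0, "wy": 0, "wz": 0, "dx": 0, "dy": 0, "dz": 0, "gripper": 0.35}])

```text
clock: 4.03
position: [0.6014, 0.1001, 0.3002]
eef_rot: [-3.141, -0.001, 2.956]
force: [0.5, -0.3, 0.0]
grip_width: 0.0324
```

```bash
python3 - <<'E'
from station import env
import cv2,pickle
for n in ["scene","wrist"]:
    d=env.get_image(n); cv2.imwrite(f"pics/{n}1.png",d["img"][:,:,::-1]); pickle.dump(d,open(f"{n}1.pkl","wb"))
s=env.get_state();print({k:s[k].round(3) for k in("q","position","eef_rot","force","torque")},s["clock"])
E
```

```text
{'q': array([-0.034,  0.206,  1.374, -0.   ,  1.561, -1.418]), 'position': array([0.601, 0.099, 0.301]), 'eef_rot': array([-3.141, -0.   ,  2.954]), 'force': array([ 0.476, -0.309,  0.644]), 'torque': array([ 0.048, -0.156,  0.037])} 4.125
```

View pics/wrist1.png

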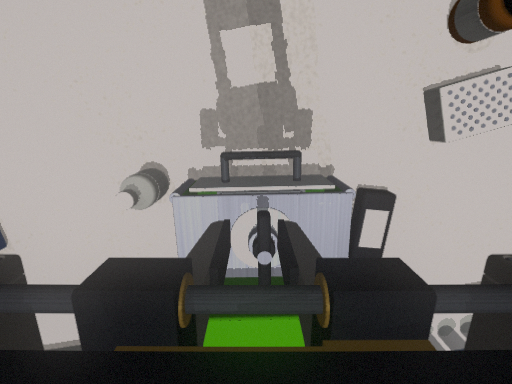

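View pics/scene1.png

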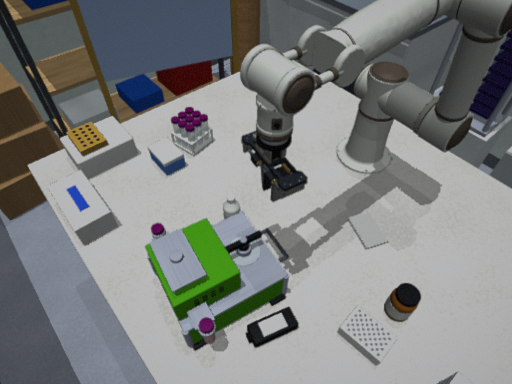

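```bash
python3 - <<'E'
import cv2
a=cv2.imread("pics/wrist1.png")[140:280,165:365]; cv2.imwrite("pics/wr_z.png",cv2.resize(a,None,fx=4,fy=4,interpolation=cv2.INTER_CUBIC))
E
```

```text
(no output)
```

View pics/wr_z.png

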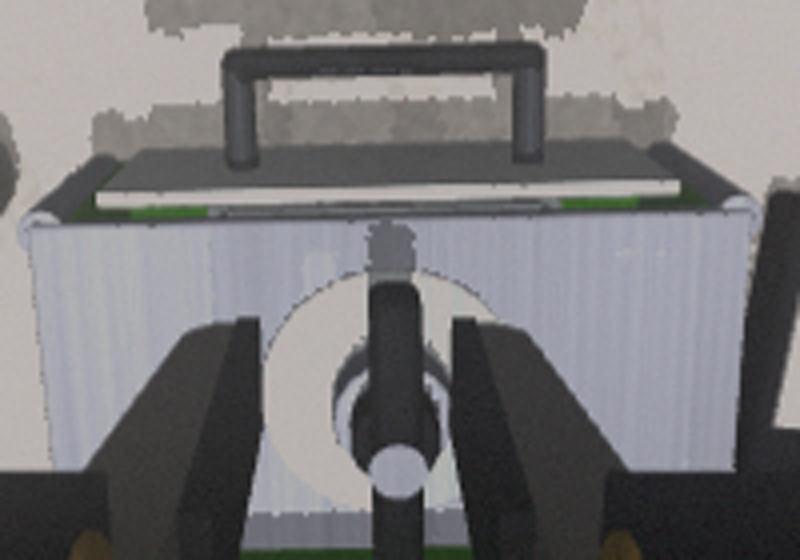

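```bash
python3 - <<'E'
from h import *
d=pickle.load(open("wrist1.pkl","rb"))
P=lambda x,y,z:onz(d,(165+x/4,140+y/4),z)
a=P(32,225,.115);b=P(750,210,.115);c=P(225,62,.065);e=P(545,57,.065)
for n,v in [("dR",a),("dL",b),("bR",c),("bL",e),("tip",P(396,284,.161)),("hubtop",P(398,470,.175))]: print(n,v.round(4))
for u,v in((a,b),(c,e)): w=v-u; print("yaw",np.arctan2(-w[0],w[1]),"len",np.linalg.norm(w),(u+v)/2)
E
```

```text
dR [ 0.6045 -0.0131  0.115 ]
dL [0.6446 0.2289 0.115 ]
bR [0.567  0.0568 0.065 ]
bL [0.5873 0.175  0.065 ]
tip [0.633  0.1065 0.161 ]
hubtop [0.6868 0.0971 0.175 ]
yaw -0.16424141052227564 len 0.2453395631461402 [0.62453673 0.10788724 0.115     ]
yaw -0.17021266686352945 len 0.11996099881889387 [0.57717259 0.11591784 0.065     ]
```

Request:
servo_tool(commands=[{"wx": 0, "wy": 0, "wz": -0.005, "dx": -0.054, "dy": 0.015, "dz": 0.08, "gripper": 0.35}, {"wx": 0, "wy": 0, "wz": 0, "dx": -0.054, "dy": 0.016, "dz": 0.08, "gripper": 0.35}, {"wx": 0, "wy": 0, "wz": 0, "dx": 0, "dy": 0, "dz": 0.08, "gripper": 0.35}, {"wx": 0, "wy": 0, "wz": 0, "dx": 0, "dy": 0, "dz": 0.05, "gripper": 0.35}, {"wx": 0, "wy": 0, "wz": 0, "dx": 0, "dy": 0, "dz": 0.05, "gripper": 0.35}, {"wx": 0, "wy": 0, "wz": 0, "dx": 0, "dy": 0, "dz": 0.04, "gripper": 0.35}, {"wx": 0, "wy": 0, "wz": 0, "dx": 0, "dy": 0, "dz": 0, "gripper": 0.35}])

```text
clock: 5.0
position: [0.6456, 0.1049, 0.1474]
eef_rot: [-3.141, -0.002, 2.971]
force: [-1.1, 0.0, 0.6]
grip_width: 0.0323
```

```bash
python3 - <<'E'
from station import env
import cv2,pickle
for n in ["wrist"]:
    d=env.get_image(n); cv2.imwrite(f"pics/{n}2.png",d["img"][:,:,::-1]); pickle.dump(d,open(f"{n}2.pkl","wb"))
s=env.get_state();print({k:s[k].round(4) for k in("q","position","eef_rot","force","torque")},s["clock"])
E
```

```text
{'q': array([-0.0231,  0.413 ,  1.4198,  0.    ,  1.3089, -1.4238]), 'position': array([0.6463, 0.105 , 0.1486]), 'eef_rot': array([-3.1416e+00, -2.0000e-04,  2.9715e+00]), 'force': array([ 0.2775, -0.7307,  0.7588]), 'torque': array([ 0.0406, -0.1288,  0.0389])} 5.05
```

View pics/wrist2.png

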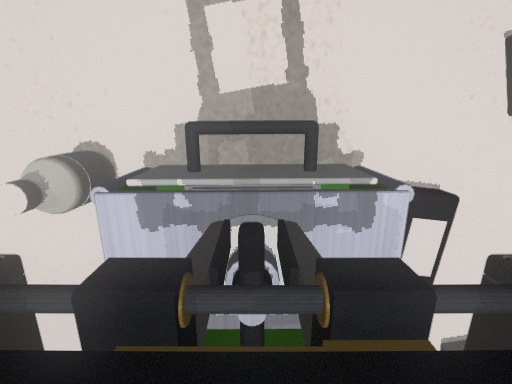

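Request:
servo_tool(commands=[{"wx": 0, "wy": 0, "wz": 0, "dx": 0, "dy": 0.01, "dz": 0, "gripper": 0.35}, {"wx": 0, "wy": 0, "wz": 0, "dx": 0, "dy": 0.009, "dz": 0, "gripper": 0.35}, {"wx": 0, "wy": 0, "wz": 0.0278, "dx": -0.0021, "dy": 0.0091, "dz": 0, "gripper": 0.35}, {"wx": 0, "wy": 0, "wz": 0.0278, "dx": -0.0021, "dy": 0.0091, "dz": 0, "gripper": 0.35}, {"wx": 0, "wy": 0, "wz": 0.0278, "dx": -0.0021, "dy": 0.0091, "dz": 0, "gripper": 0.35}, {"wx": 0, "wy": 0, "wz": 0.0278, "dx": -0.0021, "dy": 0.0091, "dz": 0, "gripper": 0.35}, {"wx": 0, "wy": 0, "wz": 0, "dx": 0, "dy": 0, "dz": 0, "gripper": 0.35}])

```text
clock: 5.92
position: [0.6558, 0.1245, 0.1497]
eef_rot: [-3.14, 0.002, 2.623]
force: [-1.2, -4.9, 3.9]
grip_width: 0.0319
```

```bash
cat > st.py <<'E'
from station import env
import numpy as np
s=env.get_state();p=s["position"];yaw=s["eef_rot"][2]
A=np.array([.6874,.0972]);xt=np.array([np.cos(yaw),np.sin(yaw)]);yt=np.array([np.sin(yaw),-np.cos(yaw)])
r=p[:2]-A;F=s["force"]
print("t",s["clock"],"p",p.round(4),"yaw",yaw.round(4),"theta",round(2.9716-yaw,3),"r x,y",(r@xt).round(4),(r@yt).round(4),"Fx,Fy",(F[:2]@xt).round(2),(F[:2]@yt).round(2),"Fz",F[2].round(2),"T",s["torque"].round(3),"w",s["grip_width"].round(4))
E
cat > pic.py <<'E'
from station import env
import cv2,pickle,sys
n,k=sys.argv[1:3]
d=env.get_image(n); cv2.imwrite(f"pics/{n}{k}.png",d["img"][:,:,::-1]); pickle.dump(d,open(f"{n}{k}.pkl","wb"))
E
python3 st.py; python3 pic.py wrist 3
```

```text
Traceback (most recent call last):
  File "st.py", line 6, in <module>
    print("t",s["clock"],"p",p.round(4),"yaw",yaw.round(4),"theta",round(2.9716-yaw,3),"r x,y",(r@xt).round(4),(r@yt).round(4),"Fx,Fy",(F[:2]@xt).round(2),(F[:2]@yt).round(2),"Fz",F[2].round(2),"T",s["torque"].round(3),"w",s["grip_width"].round(4))
                                                                                                                                                                                                                               ^^^^^^^^^^^^^^^^^^^^^
AttributeError: 'float' object has no attribute 'round'
```

View pics/wrist3.png

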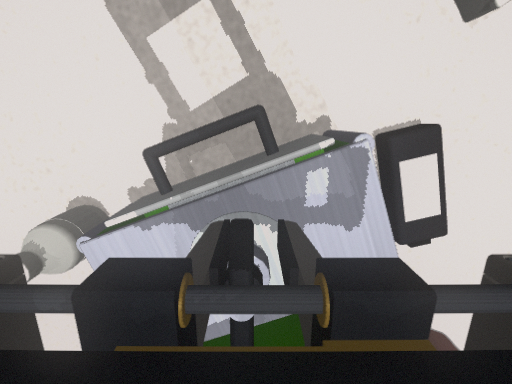

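```bash
sed -i 's/s\["grip_width"\].round(4)/round(float(s["grip_width"]),4)/' st.py; python3 st.py
```

```text
t 5.975 p [0.6558 0.1245 0.1497] yaw 2.6235 theta 0.348 r x,y 0.041 0.008 Fx,Fy -0.72 -5.21 Fz 3.81 T [-0.981  0.105 -0.003] w 0.0322
```

Request:
servo_tool(commands=[{"wx": 0, "wy": 0, "wz": 0.0278, "dx": -0.0021, "dy": 0.0091, "dz": 0, "gripper": 0.35}, {"wx": 0, "wy": 0, "wz": 0.0278, "dx": -0.0021, "dy": 0.0091, "dz": 0, "gripper": 0.35}, {"wx": 0, "wy": 0, "wz": 0.0278, "dx": -0.0021, "dy": 0.0091, "dz": 0, "gripper": 0.35}, {"wx": 0, "wy": 0, "wz": 0.0222, "dx": -0.0017, "dy": 0.0073, "dz": 0, "gripper": 0.35}, {"wx": 0, "wy": 0, "wz": 0, "dx": 0, "dy": 0, "dz": 0, "gripper": 0.35}])

```text
clock: 6.6
position: [0.6662, 0.1335, 0.1493]
eef_rot: [-3.141, 0.002, 2.291]
force: [-2.5, -5.0, 3.2]
grip_width: 0.0325
```

```bash
python3 st.py
```

```text
t 6.6 p [0.6662 0.1335 0.1493] yaw 2.2914 theta 0.68 r x,y 0.0413 0.008 Fx,Fy -2.15 -5.2 Fz 3.22 T [-0.961  0.246  0.061] w 0.0325
```

Request:
servo_tool(commands=[{"wx": 0, "wy": 0, "wz": 0.0083, "dx": -0.0006, "dy": 0.0027, "dz": 0, "gripper": 0.35}, {"wx": 0, "wy": 0, "wz": 0.0083, "dx": -0.0006, "dy": 0.0027, "dz": 0, "gripper": 0.35}, {"wx": 0, "wy": 0, "wz": 0.0083, "dx": -0.0006, "dy": 0.0027, "dz": 0, "gripper": 0.35}])

```text
clock: 6.98
position: [0.6688, 0.1348, 0.1492]
eef_rot: [-3.14, 0.001, 2.213]
force: [-3.4, -6.3, 3.3]
grip_width: 0.0323
```

```bash
python3 st.py; python3 pic.py wrist 4
```

```text
t 6.975 p [0.6688 0.1348 0.1492] yaw 2.2128 theta 0.759 r x,y 0.0413 0.0076 Fx,Fy -3.03 -6.51 Fz 3.33 T [-1.082  0.409  0.052] w 0.0323
```

View pics/wrist4.png

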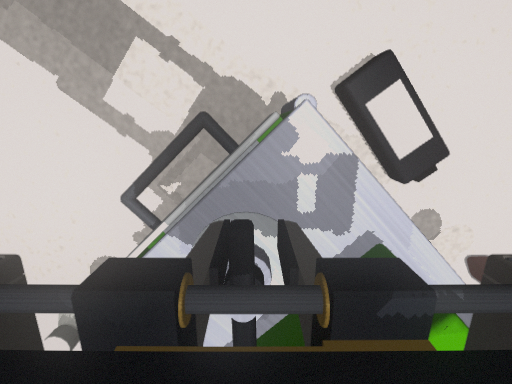

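Request:
servo_tool(commands=[{"wx": 0, "wy": 0, "wz": 0.0083, "dx": -0.0006, "dy": 0.0028, "dz": 0, "gripper": 0.35}, {"wx": 0, "wy": 0, "wz": 0.0083, "dx": -0.0006, "dy": 0.0028, "dz": 0, "gripper": 0.35}])

```text
clock: 7.28
position: [0.6709, 0.1362, 0.149]
eef_rot: [-3.141, 0.001, 2.16]
force: [-1.8, -6.0, 2.0]
grip_width: 0.0319
```

Request:
servo_tool(commands=[{"wx": 0, "wy": 0, "wz": 0.0083, "dx": -0.0006, "dy": 0.0028, "dz": 0, "gripper": 0.35}, {"wx": 0, "wy": 0, "wz": 0.0083, "dx": -0.0006, "dy": 0.0028, "dz": 0, "gripper": 0.35}])

```text
clock: 7.52
position: [0.6728, 0.137, 0.149]
eef_rot: [-3.14, 0.001, 2.108]
force: [-4.8, -5.7, 3.5]
grip_width: 0.0318
```

```bash
python3 st.py
```

```text
t 7.525 p [0.6728 0.137  0.149 ] yaw 2.1082 theta 0.863 r x,y 0.0416 0.0078 Fx,Fy -2.44 -6.99 Fz 3.52 T [-1.081  0.666  0.088] w 0.0318
```

Request:
servo_tool(commands=[{"wx": 0, "wy": 0, "wz": 0.0083, "dx": -0.0006, "dy": 0.0028, "dz": 0, "gripper": 0.35}, {"wx": 0, "wy": 0, "wz": 0.0083, "dx": -0.0006, "dy": 0.0028, "dz": 0, "gripper": 0.35}])

```text
clock: 7.78
position: [0.6739, 0.1369, 0.1488]
eef_rot: [-3.136, 0.001, 2.056]
force: [-7.5, -8.5, 5.8]
grip_width: 0.0319
```

```bash
python3 st.py; python3 pic.py wrist 5;python3 st.py;
```

```text
t 7.775 p [0.6739 0.1369 0.1488] yaw 2.056 theta 0.916 r x,y 0.0414 0.0065 Fx,Fy -4.05 -10.61 Fz 5.8 T [-1.488  1.501  0.15 ] w 0.0319
t 7.825 p [0.6738 0.1368 0.1488] yaw 2.0552 theta 0.916 r x,y 0.0414 0.0065 Fx,Fy -3.21 -10.1 Fz 6.52 T [-1.425  1.424  0.148] w 0.0324
```

View pics/wrist5.png

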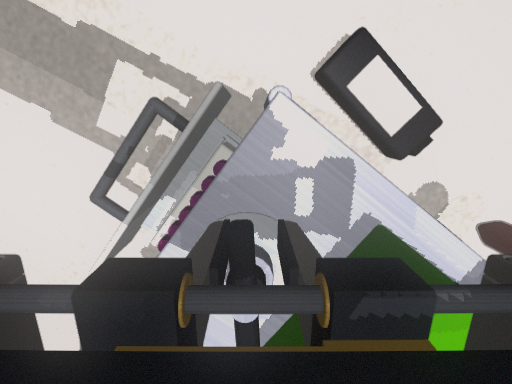

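Request:
servo_tool(commands=[{"wx": 0, "wy": 0, "wz": -0.0278, "dx": 0.0014, "dy": -0.0092, "dz": 0, "gripper": 0.35}, {"wx": 0, "wy": 0, "wz": -0.0278, "dx": 0.0014, "dy": -0.0092, "dz": 0, "gripper": 0.35}, {"wx": 0, "wy": 0, "wz": -0.0278, "dx": 0.0014, "dy": -0.0092, "dz": 0, "gripper": 0.35}, {"wx": 0, "wy": 0, "wz": -0.0278, "dx": 0.0014, "dy": -0.0092, "dz": 0, "gripper": 0.35}, {"wx": 0, "wy": 0, "wz": -0.0278, "dx": 0.0014, "dy": -0.0092, "dz": 0, "gripper": 0.35}, {"wx": 0, "wy": 0, "wz": -0.0278, "dx": 0.0014, "dy": -0.0092, "dz": 0, "gripper": 0.35}, {"wx": 0, "wy": 0, "wz": -0.0278, "dx": 0.0014, "dy": -0.0092, "dz": 0, "gripper": 0.35}, {"wx": 0, "wy": 0, "wz": -0.0278, "dx": 0.0014, "dy": -0.0092, "dz": 0, "gripper": 0.35}, {"wx": 0, "wy": 0, "wz": -0.0278, "dx": 0.0014, "dy": -0.0092, "dz": 0, "gripper": 0.35}, {"wx": 0, "wy": 0, "wz": -0.0278, "dx": 0.0014, "dy": -0.0092, "dz": 0, "gripper": 0.35}, {"wx": 0, "wy": 0, "wz": 0, "dx": 0, "dy": 0, "dz": 0, "gripper": 0.35}])

```text
clock: 9.2
position: [0.6483, 0.114, 0.149]
eef_rot: [-3.141, -0.0, 2.928]
force: [-2.0, -3.0, 3.1]
grip_width: 0.0321
```

```bash
python3 st.py; python3 pic.py wrist 6
```

```text
t 9.2 p [0.6483 0.114  0.149 ] yaw 2.9285 theta 0.043 r x,y 0.0418 0.0082 Fx,Fy 1.31 -3.38 Fz 3.09 T [-0.762  0.318 -0.039] w 0.0321
```

View pics/wrist6.png

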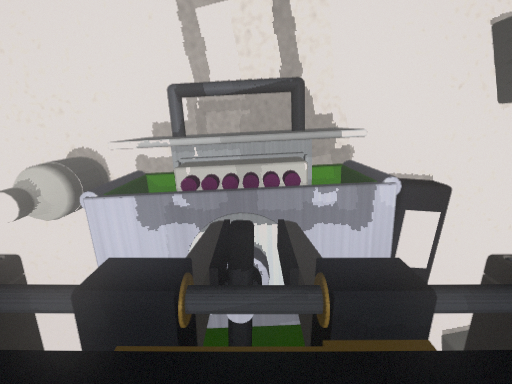

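Request:
servo_tool(commands=[{"wx": 0, "wy": 0, "wz": -0.0139, "dx": 0.0008, "dy": -0.0046, "dz": 0, "gripper": 0.35}, {"wx": 0, "wy": 0, "wz": 0, "dx": 0, "dy": -0.01, "dz": 0, "gripper": 0.35}, {"wx": 0, "wy": 0, "wz": 0, "dx": 0, "dy": -0.01, "dz": 0, "gripper": 0.35}, {"wx": 0, "wy": 0, "wz": 0, "dx": 0, "dy": 0, "dz": 0, "gripper": 0.35}, {"wx": 0, "wy": 0, "wz": 0, "dx": 0, "dy": 0, "dz": -0.06, "gripper": 0.35}, {"wx": 0, "wy": 0, "wz": 0, "dx": 0, "dy": 0, "dz": -0.08, "gripper": 0.35}, {"wx": 0, "wy": 0, "wz": 0, "dx": 0, "dy": 0, "dz": -0.1, "gripper": 0.35}, {"wx": 0, "wy": 0, "wz": 0, "dx": 0.1, "dy": 0, "dz": -0.06, "gripper": 0}, {"wx": 0, "wy": 0, "wz": 0, "dx": 0.1, "dy": 0, "dz": 0, "gripper": 0}, {"wx": 0, "wy": 0, "wz": 0, "dx": 0, "dy": 0, "dz": 0, "gripper": 0}, {"wx": 0, "wy": 0, "wz": 0, "dx": 0, "dy": 0, "dz": 0, "gripper": 0}])

```text
clock: 10.62
position: [0.5681, 0.1183, 0.2687]
eef_rot: [3.141, 0.001, 2.973]
force: [0.3, 0.3, -0.3]
grip_width: 0.0005
```

```bash
python3 st.py; python3 pic.py wrist 7; python3 pic.py scene 7
```

```text
t 10.625 p [0.5681 0.1183 0.2687] yaw 2.9726 theta -0.001 r x,y 0.1212 0.0007 Fx,Fy -0.25 0.39 Fz -0.28 T [ 0.004 -0.143  0.022] w 0.0005
```

View pics/wrist7.png

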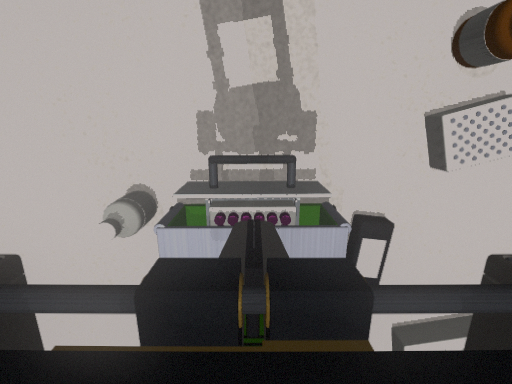

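View pics/scene7.png

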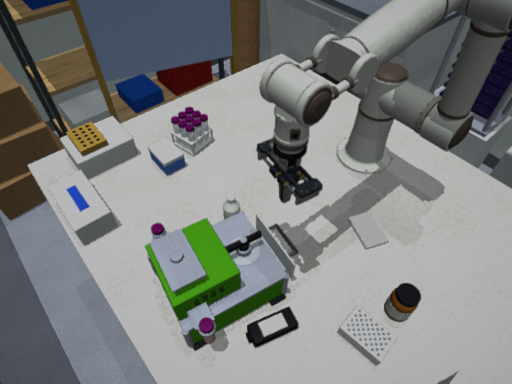

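Handle is back at rest, tray out. Measure the bar and tray front.

```bash
python3 - <<'E'
import cv2
a=cv2.imread("pics/wrist7.png")[140:260,165:365]; cv2.imwrite("pics/wr7_z.png",cv2.resize(a,None,fx=4,fy=4,interpolation=cv2.INTER_CUBIC))
E
```

```text
(no output)
```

View pics/wr7_z.png

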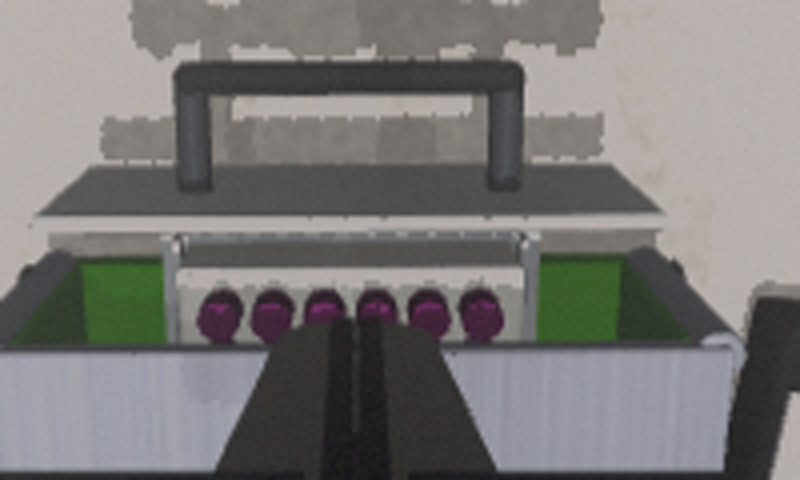

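```bash
python3 - <<'E'
from h import *
d=pickle.load(open("wrist7.pkl","rb"))
P=lambda x,y,z:onz(d,(165+x/4,140+y/4),z)
C=np.array([.7712,.0828]);xh=np.array([np.cos(.17),-np.sin(.17)]);yh=np.array([np.sin(.17),np.cos(.17)])
for n,v in [("bR",P(180,77,.065)),("bL",P(520,77,.065)),("frontedge top L",P(665,214,.102)),("R",P(35,216,.102)),("sideR low",P(95,168,.02))]:
    print(n,v.round(4),"mach",((v[:2]-C)@xh).round(4),((v[:2]-C)@yh).round(4))
E
```

```text
bR [0.5342 0.063  0.065 ] mach -0.2303 -0.0596
bL [0.5539 0.1793 0.065 ] mach -0.2305 0.0583
frontedge top L [0.6   0.215 0.102] mach -0.1911 0.1013
R [0.5665 0.0141 0.102 ] mach -0.1901 -0.1023
sideR low [0.5685 0.014  0.02  ] mach -0.1882 -0.1021
```

Request:
servo_tool(commands=[{"wx": 0, "wy": 0, "wz": 0.0005, "dx": 0.003, "dy": 0, "dz": 0.1, "gripper": 0}, {"wx": 0, "wy": 0, "wz": 0, "dx": 0, "dy": 0, "dz": 0.1, "gripper": 0}, {"wx": 0, "wy": 0, "wz": 0, "dx": 0, "dy": 0, "dz": 0.1, "gripper": 0}, {"wx": 0, "wy": 0, "wz": 0, "dx": 0, "dy": 0, "dz": 0.08, "gripper": 0}, {"wx": 0, "wy": 0, "wz": 0, "dx": 0, "dy": 0, "dz": 0.05, "gripper": 0}, {"wx": 0, "wy": 0, "wz": 0, "dx": 0, "dy": 0, "dz": 0.03, "gripper": 0}, {"wx": 0, "wy": 0, "wz": 0, "dx": 0, "dy": 0, "dz": 0, "gripper": 0}])

```text
clock: 11.6
position: [0.5662, 0.1183, 0.0838]
eef_rot: [-3.141, -0.001, 2.971]
force: [-0.3, -0.6, -0.2]
grip_width: 0.0004
```

```bash
python3 st.py; python3 pic.py wrist 8
```

```text
t 11.6 p [0.5662 0.1183 0.0838] yaw 2.9708 theta 0.001 r x,y 0.123 0.0002 Fx,Fy 0.2 -0.66 Fz -0.21 T [ 0.061 -0.138  0.053] w 0.0004
```

View pics/wrist8.png

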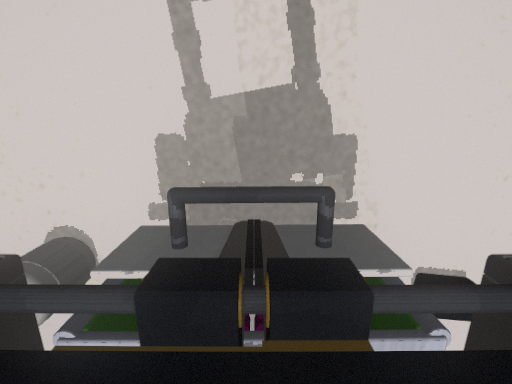

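Request:
servo_tool(commands=[{"wx": 0, "wy": 0, "wz": 0, "dx": 0, "dy": 0, "dz": 0.032, "gripper": 0}, {"wx": 0, "wy": 0, "wz": 0, "dx": 0, "dy": 0, "dz": 0.032, "gripper": 0}, {"wx": 0, "wy": 0, "wz": 0, "dx": 0, "dy": 0, "dz": 0.032, "gripper": 0}, {"wx": 0, "wy": 0, "wz": 0, "dx": 0, "dy": 0, "dz": 0, "gripper": 0}])

```text
clock: 12.15
position: [0.565, 0.1185, 0.0445]
eef_rot: [-3.141, -0.003, 2.971]
force: [0.3, 0.3, 0.1]
grip_width: 0.0006
```

Request:
servo_tool(commands=[{"wx": 0, "wy": 0, "wz": 0, "dx": 0.006, "dy": 0, "dz": 0, "gripper": 0}, {"wx": 0, "wy": 0, "wz": 0, "dx": 0.006, "dy": 0, "dz": 0, "gripper": 0}, {"wx": 0, "wy": 0, "wz": 0, "dx": 0.006, "dy": 0, "dz": 0, "gripper": 0}, {"wx": 0, "wy": 0, "wz": 0, "dx": 0.006, "dy": 0, "dz": 0, "gripper": 0}, {"wx": 0, "wy": 0, "wz": 0, "dx": 0.008, "dy": 0, "dz": 0, "gripper": 0}, {"wx": 0, "wy": 0, "wz": 0, "dx": 0.01, "dy": 0, "dz": 0, "gripper": 0}, {"wx": 0, "wy": 0, "wz": 0, "dx": 0.01, "dy": 0, "dz": 0, "gripper": 0}, {"wx": 0, "wy": 0, "wz": 0, "dx": 0.01, "dy": 0, "dz": 0, "gripper": 0}, {"wx": 0, "wy": 0, "wz": 0, "dx": 0.01, "dy": 0, "dz": 0, "gripper": 0}, {"wx": 0, "wy": 0, "wz": 0, "dx": 0.01, "dy": 0, "dz": 0, "gripper": 0}, {"wx": 0, "wy": 0, "wz": 0, "dx": 0.01, "dy": 0, "dz": 0, "gripper": 0}, {"wx": 0, "wy": 0, "wz": 0, "dx": 0.01, "dy": 0, "dz": 0, "gripper": 0}])

```text
clock: 13.65
position: [0.5259, 0.1254, 0.0462]
eef_rot: [-3.142, -0.0, 2.971]
force: [2.3, -1.2, 1.5]
grip_width: 0.0001
```

```bash
python3 st.py; python3 pic.py wrist 9
```

```text
t 13.65 p [0.5259 0.1254 0.0462] yaw 2.9711 theta 0.0 r x,y 0.164 0.0004 Fx,Fy -2.49 -0.75 Fz 1.5 T [-0.09  -0.431 -0.035] w 0.0001
```

View pics/wrist9.png

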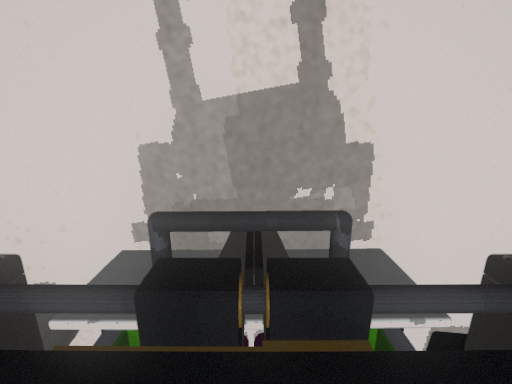

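Request:
servo_tool(commands=[{"wx": 0, "wy": 0, "wz": 0, "dx": 0.01, "dy": 0, "dz": 0, "gripper": 0}, {"wx": 0, "wy": 0, "wz": 0, "dx": 0.01, "dy": 0, "dz": 0, "gripper": 0}, {"wx": 0, "wy": 0, "wz": 0, "dx": 0.01, "dy": 0, "dz": 0, "gripper": 0}, {"wx": 0, "wy": 0, "wz": 0, "dx": 0.01, "dy": 0, "dz": 0, "gripper": 0}, {"wx": 0, "wy": 0, "wz": 0, "dx": 0.01, "dy": 0, "dz": 0, "gripper": 0}, {"wx": 0, "wy": 0, "wz": 0, "dx": 0.01, "dy": 0, "dz": 0, "gripper": 0}, {"wx": 0, "wy": 0, "wz": 0, "dx": 0.01, "dy": 0, "dz": 0, "gripper": 0}, {"wx": 0, "wy": 0, "wz": 0, "dx": 0.01, "dy": 0, "dz": 0, "gripper": 0}, {"wx": 0, "wy": 0, "wz": 0, "dx": 0.01, "dy": 0, "dz": 0, "gripper": 0}, {"wx": 0, "wy": 0, "wz": 0, "dx": 0.008, "dy": 0, "dz": 0, "gripper": 0}, {"wx": 0, "wy": 0, "wz": 0, "dx": 0.006, "dy": 0, "dz": 0, "gripper": 0}])

```text
clock: 15.08
position: [0.4849, 0.1325, 0.0462]
eef_rot: [-3.142, 0.0, 2.971]
force: [1.3, -2.0, -1.0]
grip_width: 0.0003
```

```bash
python3 st.py
```

```text
t 15.075 p [0.4849 0.1325 0.0462] yaw 2.9712 theta 0.0 r x,y 0.2055 0.0004 Fx,Fy -1.61 -1.8 Fz -0.96 T [-0.159 -0.43   0.053] w 0.0003
```

Remaining ~10 mm, in 2 mm rows with checks.

Request:
servo_tool(commands=[{"wx": 0, "wy": 0, "wz": 0, "dx": 0.005, "dy": 0, "dz": 0, "gripper": 0}, {"wx": 0, "wy": 0, "wz": 0, "dx": 0.005, "dy": 0, "dz": 0, "gripper": 0}, {"wx": 0, "wy": 0, "wz": 0, "dx": 0.005, "dy": 0, "dz": 0, "gripper": 0}])

```text
clock: 15.45
position: [0.4792, 0.1335, 0.0462]
eef_rot: [-3.142, 0.0, 2.971]
force: [1.9, -2.3, -0.2]
grip_width: 0.0001
```

Request:
servo_tool(commands=[{"wx": 0, "wy": 0, "wz": 0, "dx": 0.004, "dy": 0, "dz": 0, "gripper": 0}, {"wx": 0, "wy": 0, "wz": 0, "dx": 0.004, "dy": 0, "dz": 0, "gripper": 0}])

```text
clock: 15.7
position: [0.4769, 0.1339, 0.0464]
eef_rot: [3.141, 0.002, 2.971]
force: [6.6, -3.5, -4.6]
grip_width: 0.0007
```

```bash
python3 st.py
```

```text
t 15.7 p [0.4769 0.1339 0.0464] yaw 2.9712 theta 0.0 r x,y 0.2136 0.0004 Fx,Fy -7.07 -2.31 Fz -4.64 T [-0.495 -1.278  0.012] w 0.0007
```

Request:
servo_tool(commands=[{"wx": 0, "wy": 0, "wz": 0, "dx": 0.003, "dy": 0, "dz": 0, "gripper": 0}, {"wx": 0, "wy": 0, "wz": 0, "dx": 0, "dy": 0, "dz": 0, "gripper": 0}])

```text
clock: 15.95
position: [0.4769, 0.1338, 0.0465]
eef_rot: [3.141, 0.005, 2.971]
force: [8.2, -2.3, -5.9]
grip_width: 0.0003
```

```bash
python3 st.py; python3 pic.py wrist 10; python3 pic.py side 10
```

```text
t 15.95 p [0.4769 0.1338 0.0465] yaw 2.971 theta 0.001 r x,y 0.2136 0.0004 Fx,Fy -8.51 -0.84 Fz -5.88 T [-0.405 -1.587  0.023] w 0.0003
```

View pics/side10.png

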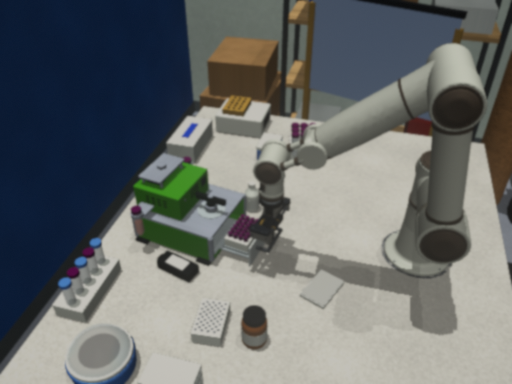

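Request:
servo_tool(commands=[{"wx": 0, "wy": 0, "wz": 0, "dx": -0.011, "dy": 0, "dz": 0, "gripper": 0}, {"wx": 0, "wy": 0, "wz": 0, "dx": -0.01, "dy": 0, "dz": 0, "gripper": 0}, {"wx": 0, "wy": 0, "wz": 0, "dx": 0, "dy": 0, "dz": 0, "gripper": 0}])

```text
clock: 16.42
position: [0.4831, 0.1329, 0.0461]
eef_rot: [3.141, -0.001, 2.971]
force: [0.6, 0.5, 0.2]
grip_width: 0.0005
```

```bash
python3 st.py; python3 pic.py wrist 11
```

```text
t 16.425 p [0.4831 0.1329 0.0461] yaw 2.9711 theta 0.001 r x,y 0.2074 0.0005 Fx,Fy -0.52 0.57 Fz 0.23 T [-0.018 -0.152 -0.051] w 0.0005
```

View pics/wrist11.png

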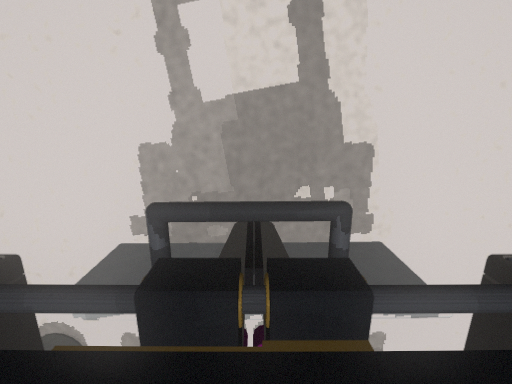

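Free of bar and front. Rise straight up, then back off.

Request:
servo_tool(commands=[{"wx": 0, "wy": 0, "wz": 0, "dx": 0, "dy": 0, "dz": -0.04, "gripper": 0}, {"wx": 0, "wy": 0, "wz": 0, "dx": 0, "dy": 0, "dz": -0.06, "gripper": 0}, {"wx": 0, "wy": 0, "wz": 0, "dx": 0, "dy": 0, "dz": -0.1, "gripper": 0}, {"wx": 0, "wy": 0, "wz": 0, "dx": 0, "dy": 0, "dz": -0.12, "gripper": 0}, {"wx": 0, "wy": 0, "wz": 0, "dx": 0, "dy": 0, "dz": -0.12, "gripper": 0}, {"wx": 0, "wy": 0, "wz": 0, "dx": 0, "dy": 0, "dz": -0.12, "gripper": 0}, {"wx": 0, "wy": 0, "wz": 0, "dx": 0.08, "dy": 0, "dz": -0.06, "gripper": 0}, {"wx": 0, "wy": 0, "wz": 0, "dx": 0.08, "dy": 0, "dz": 0, "gripper": 0}, {"wx": 0, "wy": 0, "wz": 0, "dx": 0, "dy": 0, "dz": 0, "gripper": 0}, {"wx": 0, "wy": 0, "wz": 0, "dx": 0, "dy": 0, "dz": 0, "gripper": 0}])

```text
clock: 17.73
position: [0.4203, 0.1436, 0.2947]
eef_rot: [3.141, 0.001, 2.971]
force: [-0.0, 0.4, -0.1]
grip_width: 0.0003
```

```bash
python3 st.py; for n in wrist scene side; do python3 pic.py $n 12; done; python3 - <<'E'
import cv2
b=cv2.imread("pics/side12.png")[145:290,125:275]; cv2.imwrite("pics/si12_z.png",cv2.resize(b,None,fx=4,fy=4,interpolation=cv2.INTER_CUBIC))
E
```

```text
t 17.725 p [0.4203 0.1436 0.2947] yaw 2.9712 theta 0.0 r x,y 0.2711 0.0004 Fx,Fy 0.09 0.41 Fz -0.14 T [ 0.006 -0.107  0.001] w 0.0003
```

View pics/wrist12.png

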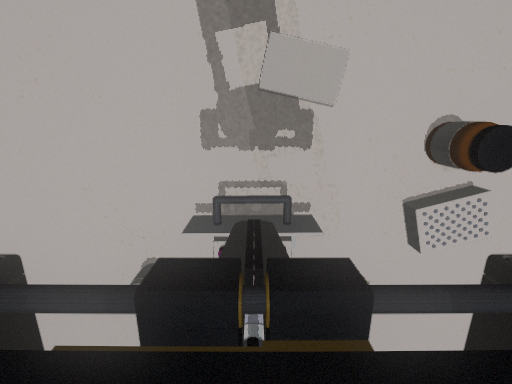

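View pics/scene12.png

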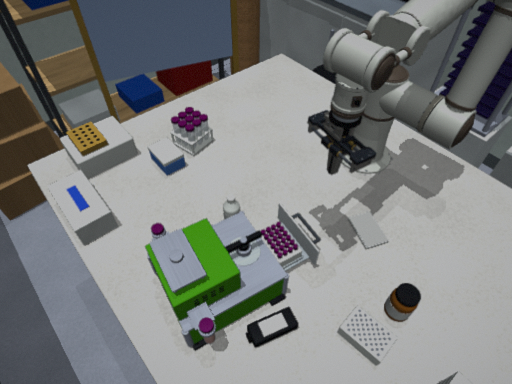

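View pics/si12_z.png

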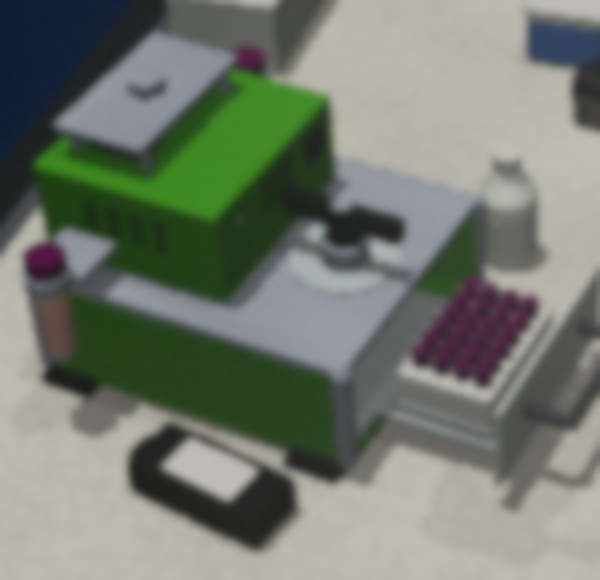

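```bash
python3 - <<'E'
from h import *
d=pickle.load(open("wrist12.pkl","rb"))
C=np.array([.7712,.0828]);xh=np.array([np.cos(.17),-np.sin(.17)])
for u in(215,253,290):
    v=onz(d,(u,199.5),.065);print(u,((v[:2]-C)@xh).round(4))
a,b=[pickle.load(open(f"side{k}.pkl","rb"))["img"].astype(int) for k in(0,12)]
m=(abs(a-b).sum(2)>60).astype(np.uint8);n,_,s,_=cv2.connectedComponentsWithStats(m)
print(s[1:][s[1:,4]>15])
from station import env; env.hand_in()
E
```

```text
215 -0.3146
253 -0.3146
290 -0.3146
[[  358    21    93    32  2527]
 [  334    26   178   102  5818]
 [  267    60    46   131  3091]
 [  318    75    13     7    77]
 [  313    78     6     6    23]
 [  330    80     5     6    22]
 [  314    92    19    12   120]
 [  309    94     7     8    29]
 [  485    99     9     9    60]
 [  362   105    16     5    57]
 [  334   106     6     6    27]
 [  282   112   230   233 20567]
 [  349   116     6     5    23]
 [  501   132    11     9    33]
 [  432   153     6     5    16]
 [  457   196    11     6    24]
 [  214   200    31    39   215]
 [  217   212    68    62  2192]
 [  220   256     5     6    16]]
the job is handed in; nothing more can be done
```

I released the tray, drew it out to its end stop, and handed the job in at about 18 s on the robot's clock, well inside the 58 s limit.

- **Handle:** I straddled the bar of the T-handle and turned it clockwise until I felt the stop at about 0.9 rad. The wrist force peaked at roughly 11–13 N. The picture taken there showed the tray sprung out. I then followed the handle back as its spring returned it to rest and lifted clear.
- **Tray:** With the closed fingers hooked behind the bar, I pulled slowly until the tool stopped advancing and the force rose to about 10 N. I then backed off the bar, with no contact force left, and retreated.

**Last checks:**
- The bar measured 315 mm in front of the machine's centre, against 316 mm expected at the end stop. That is within the roughly 2 mm calibration error.
- The rack stands upright in the tray with its vials in place.
- The handle is at rest.
- Comparing the side camera's first and last pictures showed changes only where the tray, the arm and its shadow moved. The bystanders look untouched.
- The robot touches nothing.

No check failed or disagreed.

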